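# Press a bottle down on the vortex mixer's sprung cup at minimum speed

### The job

Turn the mixer's speed knob fully anticlockwise to its minimum stop. Then pick up the small bottle, stand it upright in the mixer's sprung cup and press it gently straight down until the cup is fully down on its hard stop. Finish while still gripping the bottle and holding the cup down like that (do not let go), and leave the large bottle, the beaker and the marker where they are.

Things in the scene. Friction and masses are not known exactly. Their poses are not given: they have to be found in the camera images.
- mixer: Low white and grey vortex mixer fixed to the bench, 130 x 230 x 70 mm (its own x, y, z); its flat top is 70 mm above the bench. Origin: centre of its underside; x across its short side away from the robot, y along its long side, z up. Speed knob on top at (-20, -65) mm, cup on top at (0, 60) mm in this frame. It stands turned up to 0.35 rad either way.
- speed_knob (a joint): Speed knob, vertical axis, rad: 0 at the minimum stop (fully anticlockwise seen from above), growing clockwise to 4.71 at the maximum stop. Starts 0.7 to 1.4 rad off minimum; stays where it is left, turns lightly (0.04 N m).
- speed_knob_grip (a point): On the knob's axis, at the height to grip it, 107 mm above the bench. The black knob is an upright bar, 42 mm long, 14 mm thick, on a disc 44 mm across; the bar runs from 84 to 114 mm above the bench. A white line on top of the bar marks its pointer end. With the knob at 0 the bar lies along the mixer's x axis turned 0.785 rad clockwise from above; at q it lies q further clockwise. This point's frame turns with the knob: its x axis lies along the bar.
- mixer_cup (a joint): Downward travel of the sprung cup, m: 0 = up (free), 0.010 = fully down, its underside on the steel collar (hard stop). The spring pushes back with about 3.4 N at the start of the travel and 9.4 N at the end; it lifts the cup again when let go, and the bottle's weight alone does not press it down. A push of 10 to 25 N holds it firmly on the stop; 40 N is too much.
- cup_floor (a point): Centre of the cup's inner floor, where the bottle's underside comes to stand; 92 mm above the bench with the cup up, 82 mm fully down. The black round cup is 64 mm wide inside at the floor, its wall flares out to an outer width of 80 mm and stands 14 mm above the floor. z up.
- small_bottle: The smaller of the two capped round bottles: 56 mm across, 105 mm high with its cap, body straight-sided up to about 60 mm; 0.10 to 0.20 kg. Origin: centre of its underside, z up. Stands on the bench right of the mixer, in either of two places (the large bottle in the other).
- large_bottle: The larger capped bottle, a bystander: 68 mm across, 138 mm high. Origin: centre of its underside.
- beaker: Small empty beaker, a bystander: 57 mm across, 70 mm high. Origin: centre of its underside.
- marker: Marker pen lying flat, a bystander: 135 mm long (its y), 17 mm thick. Origin: its underside, at mid-length.
Things that resemble listed ones, but are neither listed nor needed, are in the scene too. Leave any blue or yellow look-alike of the small_bottle alone.

How it is judged:
By the outcome, as a careful person would: the job done as asked, in the order asked, and still so for the second after the job is handed in, while the arm keeps its last pose, push and grip.
It also fails if it takes over 64 s, if anything falls off the work surface, if the arm or the gripper's body presses on something with over 40 N, if the wrist force passes 120 N, or if a joint passes its speed limit or range.

### The arm

A 6-joint arm with a two-finger parallel gripper is mounted at the origin on a cart in front of the work surface, level with it; the furniture and walls round the work are solid. World frame = base frame: x ahead of the robot, y to its left, z up, the work surface at z = 0. Lengths are in m, angles in rad, forces in N, time in s.
With the tool pointing down it reaches from about 0.35 to 0.775 m from the base axis. Payload 7.3 kg.
Tool frame: the origin (TCP) lies on the centre line of the jaws, within the pads' length; the fingertips stand tip_reach ahead of it and the grasp point (between the pads) lies 6 mm ahead of it (tip_reach is the distance from the TCP to the fingertips, in m); x points along the fingers, y is the direction in which the jaws open and shut, and the axes are right-handed (so a half turn about x gives the same grasp; the last joint's range is limited). The gripper opens to 92 mm and grips with 3 to 60 N. Pads are 19 mm wide; open, the fingers measure 130 mm over their backs; the gripper's body (75 mm by 190 mm) begins 47 mm behind the grasp point.
Start: joints at [-1.335, 0.342, 1.524, -0, 1.275, -0.146], TCP at [0.196, -0.487, 0.252] pointing down, gripper open.
Joint ranges: [-2.53, 2.53], [-0.77, 2.02], [0.04, 2.7], [-1, 4.14], [0.28, 2.66], [-3.11, 3.11]. Speed limits (rad/s): [2.57, 2.57, 3.14, 3.14, 3.14, 3.14].

### API

Orientations are given as [roll, pitch, yaw] about the fixed x, y, z axes, in that order (R = Rz(yaw) Ry(pitch) Rx(roll)).
In Python, from cell import observe, read_camera, get_calibration, hand_in, tip_reach gives the robot as it stands. The module is installed in compiled form; this text tells all that it offers.
- The arm moves only by the shell command python3 -m crank 'ROWS' [FORCE]. ROWS is JSON, a list of rows, each an object of numbers: "fingers": the opening, from -1 (shut) to 1 (fully open); "tx", "ty", "tz": the shift along the tool's x, y, z in units of 40 mm (1.0 is 40 mm); "roll": the turn about the tool's x in units of 10 degrees (1.0 is 10 degrees). In form: [{"fingers": .., "tx": .., "ty": .., "tz": .., "roll": ..}, ...]. A call has exactly 8 rows; each row is the pose to reach, as a shift and turn from the pose commanded when the call began, along the tool's axes at that moment; what a row does not reach only later rows make up. A row lasts 1/8 s, in which the tool goes at most 62.5 mm and 10.7 degrees, less where a joint would pass 70% of its speed; a pose out of reach is approached as far as the arm can. A call with a gripper value outside its range is refused whole. The fingers move at their own pace and stop on an object; FORCE is the grip in N (left out, the last holds). Time passes only in rows, so rows that repeat a pose let the fingers close, or fill a call up. It gives the time, the measured TCP pose, the force and the opening at its end, in the units of the state.
- observe(): the state, without advancing time (a new reading comes with each control period).
- read_camera(name): name is "side" or "top"; returns (picture, depth): 384x512x3 uint8, red, green, blue; 384x512 float32, m along the optical axis (not along the pixel's ray), 0 where there is no reading.
- get_calibration(name): a dict with "vertical_fov" (degrees; the focal length in pixels is half the picture's height over the tangent of half this angle, whatever the lens; pixels are square), "cx", "cy" (the principal point, pixels), "pose" (4x4, takes a point from camera to world coordinates). Camera axes: x right, y down, z forward; pixel columns grow to the right and rows downward; lengths in m; the calibration is good to about 2 mm. A picture is of the moment at which its call begins. get_calibration takes no time and is no camera call.
- hand_in(): hands the job in, once; it reports no verdict.
The state is a dict: "time": time; "qpos": joint angles; "qvel": joint speeds; "joint_efforts": joint torques, N m; "tool_pos": TCP position; "tool_rot": TCP orientation; "contact_force": force on the tool from outside, world axes, zero at the start; "torque": the same for the moment, N m; "opening": finger opening in m.
Only numpy, scipy, OpenCV 4.12 (cv2) and the standard library are available. Lean on these libraries where they do the work, as an engineer would, in place of code of your own. Each camera call takes 0.05 s, during which the arm holds its last target. There are 200 camera calls.

## Working session

There is one attempt and no reset: what is moved stays moved. The work goes in short steps, Python scripts to look and compute and a shell command to move; the robot and the scene stay as the last step left them, time stands still between calls to the robot, and variables do not carry over. Pictures are saved under pics/ and viewed, about 8 in all and at most 12, crops included, and the job is handed in when it is done.

```bash
mkdir -p pics; cat > h.py <<'E'
import numpy as np,cv2
from cell import *
def snap(n,f):
    p,d=read_camera(n); cv2.imwrite('pics/'+f+'.png',p[:,:,::-1]); np.savez('pics/'+f,p=p,d=d); return p,d
def K(n):
    c=get_calibration(n); f=192/np.tan(np.radians(c['vertical_fov'])/2); return f,c['cx'],c['cy'],np.array(c['pose'])
def cloud(n,d):
    f,cx,cy,T=K(n); v,u=np.mgrid[:384,:512]
    P=np.stack([(u-cx)/f*d,(v-cy)/f*d,d],-1); return P@T[:3,:3].T+T[:3,3]
def plane(n,u,v,z):
    f,cx,cy,T=K(n); r=T[:3,:3]@np.array([(u-cx)/f,(v-cy)/f,1]); o=T[:3,3]; return o+r*(z-o[2])/r[2]
E
python3 - <<'E'
from h import *
print(observe(), tip_reach if not callable(tip_reach) else tip_reach())
a,_=snap('top','t0'); b,_=snap('side','s0')
for n in('top','side'): print(get_calibration(n))
cv2.imwrite('pics/both.png',cv2.resize(np.vstack([a,b])[:,:,::-1],None,fx=.78,fy=.78))
E
```

```text
{'time': 0.0, 'qpos': array([-1.33500579e+00,  3.42740232e-01,  1.52502718e+00, -1.55693359e-05,
        1.27539586e+00, -1.45963582e-01]), 'qvel': array([ 0.00054963, -0.00035726, -0.00137881, -0.00049617, -0.00254987,
       -0.00307852]), 'joint_efforts': array([ 4.66926358e-04, -4.31242526e+01, -2.44216150e+01,  7.18640070e-02,
        5.60111320e-02, -1.38967848e-04]), 'tool_pos': array([ 0.19553435, -0.48682606,  0.2510323 ]), 'tool_rot': array([-1.70728129,  1.56922563,  1.81607003]), 'contact_force': array([-0.16905685, -0.41778786, -0.31520619]), 'torque': array([-0.01560125, -0.00569526,  0.03815763]), 'opening': 0.09162878177050503} 0.025
{'vertical_fov': 47.32722621774644, 'cx': 254.75371291445313, 'cy': 190.31769418265105, 'pose': array([[-0.00787482, -0.98701996,  0.16040443,  0.30304165],
       [-0.99995967,  0.00846534,  0.0029984 , -0.08189755],
       [-0.00431736, -0.16037435, -0.98704682,  1.30472443],
       [ 0.        ,  0.        ,  0.        ,  1.        ]])}
{'vertical_fov': 52.070386437828766, 'cx': 255.47345635071352, 'cy': 188.39388380572646, 'pose': array([[ 0.81840902, -0.27348073,  0.50538595, -0.12845185],
       [-0.57410244, -0.35123986,  0.73961946, -0.98692698],
       [-0.02475998, -0.89545455, -0.44446383,  0.62102268],
       [ 0.        ,  0.        ,  0.        ,  1.        ]])}
```

View pics/t0.png

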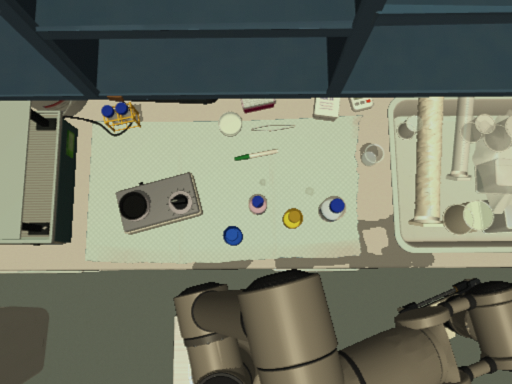

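View pics/s0.png

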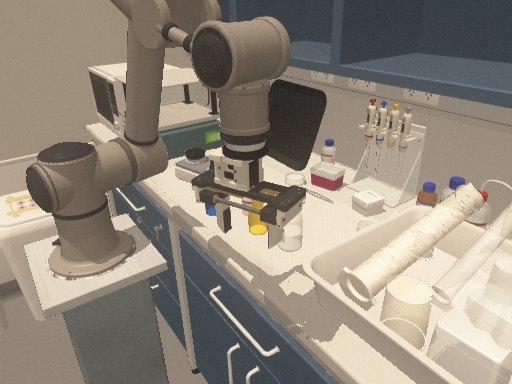

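Top view: the mixer is at (158,203), with its cup at (133,206) and knob at (180,202). There are four small-bottle candidates: blue (233,236), yellow (292,218), pinkish-white with blue cap (258,203), and white with blue cap (333,208). Blue and yellow are decoys and (333,208) looks larger, so (258,203) fits best. I'll confirm it in one crop and measure.

```bash
python3 - <<'E'
from h import *
z=np.load('pics/t0.npz');p,d=z['p'],z['d']; C=cloud('top',d)
c=p[165:255,105:360]; cv2.imwrite('pics/c1.png',cv2.resize(c[:,:,::-1],None,fx=3.1,fy=3.1,interpolation=cv2.INTER_CUBIC))
Z=C[...,2]
for n,(u,v) in dict(bl=(233,236),ye=(292,218),pink=(258,203),white=(333,208)).items():
    s=np.zeros_like(Z,bool); s[v-18:v+18,u-18:u+18]=1
    q=C[s&(Z>.03)&(Z<.2)]; top=q[:,2].max(); t=q[q[:,2]>top-.012]
    print(n,top.round(3),'cap',t.mean(0).round(3),'body ext',q.min(0).round(3),q.max(0).round(3))
# mixer top
s=np.zeros_like(Z,bool); s[165:240,108:210]=1
m=s&(abs(Z-.07)<.006); q=C[m][:,:2].astype(np.float32); print('mixer',cv2.minAreaRect(q))
k=s&(Z>.106)&(Z<.125)
n,l,st,ce=cv2.connectedComponentsWithStats(k.astype(np.uint8))
for i in range(1,n):
    if st[i,4]>5:
        q=C[l==i]; print('hi',ce[i],st[i,4],q.mean(0).round(4),cv2.minAreaRect(q[:,:2].astype(np.float32)))
k=s&(Z>.088)&(Z<.112)
n,l,st,ce=cv2.connectedComponentsWithStats(k.astype(np.uint8))
for i in range(1,n):
    if st[i,4]>5:
        q=C[l==i]; print('cup',ce[i],st[i,4],q.mean(0).round(4),cv2.minEnclosingCircle(q[:,:2].astype(np.float32)))
E
```

```text
bl 0.112 cap [ 0.376 -0.013  0.106] body ext [ 0.349 -0.041  0.032] [0.403 0.015 0.112]
ye 0.113 cap [ 0.425 -0.185  0.106] body ext [ 0.397 -0.212  0.032] [ 0.452 -0.158  0.113]
pink 0.112 cap [ 0.467 -0.085  0.106] body ext [ 0.439 -0.11   0.031] [ 0.493 -0.058  0.112]
white 0.147 cap [ 0.45  -0.298  0.139] body ext [ 0.416 -0.33   0.031] [ 0.482 -0.263  0.147]
mixer ((0.47353148460388184, 0.20189408957958221), (0.12066082656383514, 0.2208775281906128), 15.06234359741211)
hi [131.0625 192.6875] 16 [0.4939 0.2643 0.1074] ((0.49405643343925476, 0.2638329863548279), (0.006569016259163618, 0.026205509901046753), 13.850556373596191)
hi [142.0625 196.5   ] 16 [0.4829 0.2334 0.1079] ((0.4834194779396057, 0.23338612914085388), (0.030489610508084297, 0.005032769404351711), 41.94781494140625)
hi [177.7375 200.375 ] 80 [0.4703 0.1333 0.1144] ((0.4708944857120514, 0.13471943140029907), (0.013828062452375889, 0.04263757914304733), 5.472159385681152)
hi [119.4 202.5] 10 [0.4667 0.2954 0.1079] ((0.4654485881328583, 0.2955719828605652), (0.004254813306033611, 0.017970241606235504), 76.08796691894531)
hi [121.85714286 214.        ] 14 [0.4347 0.2872 0.1083] ((0.4344344437122345, 0.2867221236228943), (0.02290884405374527, 0.0038578580133616924), 43.82955551147461)
hi [141.71428571 214.42857143] 7 [0.4331 0.2326 0.1081] ((0.43373197317123413, 0.23246906697750092), (0.004318690858781338, 0.010005548596382141), 43.06647872924805)
hi [132.27272727 218.72727273] 11 [0.4214 0.258  0.1085] ((0.42195966839790344, 0.2594373822212219), (0.003016658592969179, 0.022007344290614128), 0.5532385110855103)
cup [132.21359223 205.4368932 ] 618 [0.4596 0.2626 0.0976] ((0.4593508243560791, 0.2601402699947357), 0.04028875008225441)
cup [180.10344828 202.51724138] 29 [0.4662 0.1291 0.1004] ((0.4699326157569885, 0.1330370306968689), 0.0205485001206398)
```

View pics/c1.png

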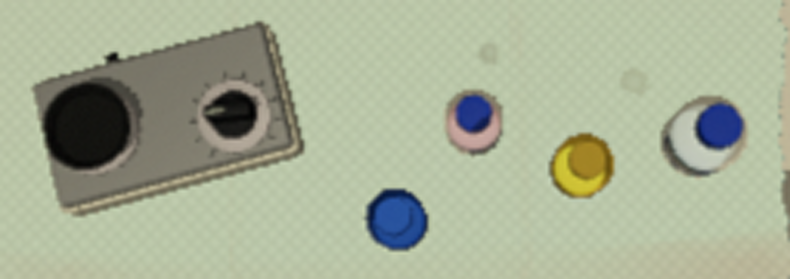

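Confirmed: the crop shows four bottles. The pink-bodied one with a blue cap, full-picture (258,203), is 105 mm high. The white one at (333,208) is 138 mm high, so it is the large bottle, and blue and yellow are the look-alikes. The small bottle is therefore at about (0.466,-0.084). The knob is at (0.470,0.134) with its bar at -84.5°. Mixer yaw is about 14.7°, so q≈0.95 rad. The cup is at (0.459,0.260).

```bash
cat >> h.py <<'E'
from scipy.spatial.transform import Rotation as Ro
def go(x,y,z,jaw=None):
    s=observe(); R=Ro.from_euler('xyz',s['tool_rot']).as_matrix(); d=R.T@(np.array([x,y,z])-s['tool_pos'])/.04
    a=np.degrees(np.arctan2(R[1,1],R[0,1])); out='t %.2f units tx %.2f ty %.2f tz %.2f jaw %.1f'%(s['time'],*d,a)
    if jaw is not None: out+=' roll %.2f or other %.2f'%((lambda e:(-e/10,-(e-180*np.sign(e))/10))((jaw-a+180)%360-180))
    print(out,'q',s['qpos'].round(2),'pos',s['tool_pos'].round(4),'F',s['contact_force'].round(2),'op',round(s['opening'],4),'downtilt',R[:,0].round(3))
E
python3 -c "
from h import *
go(.45,-.1,.25,5.5);go(.470,.134,.2,5.5)"
```

```text
t 0.10 units tx 0.04 ty -6.61 tz -9.51 jaw -68.1 roll -7.36 or other 10.64 q [-1.34  0.34  1.52 -0.    1.28 -0.15] pos [ 0.1955 -0.4869  0.2511] F [-0.2  -0.4  -0.23] op 0.0917 downtilt [-0.     0.001 -1.   ]
t 0.10 units tx 1.30 ty -11.85 tz -12.15 jaw -68.1 roll -7.36 or other 10.64 q [-1.34  0.34  1.52 -0.    1.28 -0.15] pos [ 0.1955 -0.4869  0.2511] F [-0.2  -0.4  -0.23] op 0.0917 downtilt [-0.     0.001 -1.   ]
```

```bash
python3 -m crank '[{"fingers":1,"ty":-0.8,"tz":-1.2,"roll":-0.9},{"fingers":1,"ty":-1.65,"tz":-2.4,"roll":-1.8},{"fingers":1,"ty":-2.5,"tz":-3.6,"roll":-2.7},{"fingers":1,"ty":-3.3,"tz":-4.8,"roll":-3.6},{"fingers":1,"ty":-4.1,"tz":-6,"roll":-4.5},{"fingers":1,"ty":-5,"tz":-7.2,"roll":-5.4},{"fingers":1,"ty":-5.8,"tz":-8.4,"roll":-6.4},{"fingers":1,"ty":-6.6,"tz":-9.5,"roll":-7.36}]' 20
python3 -c "
from h import *
go(.470,.134,.2,5.5)"
```

```text
t 0.10 units tx 1.30 ty -11.85 tz -12.15 jaw -68.1 roll -7.36 or other 10.64 q [-1.34  0.34  1.52 -0.    1.28 -0.15] pos [ 0.1955 -0.4869  0.2511] F [-0.2  -0.4  -0.23] op 0.0917 downtilt [-0.     0.001 -1.   ]invalid input at $[0]: expected keys fingers, tx, ty, tz, roll
```

All keys are required in each row.

```bash
python3 -m crank '[{"fingers":1,"tx":0,"ty":-0.8,"tz":-1.2,"roll":-0.9},{"fingers":1,"tx":0,"ty":-1.65,"tz":-2.4,"roll":-1.8},{"fingers":1,"tx":0,"ty":-2.5,"tz":-3.6,"roll":-2.7},{"fingers":1,"tx":0,"ty":-3.3,"tz":-4.8,"roll":-3.6},{"fingers":1,"tx":0,"ty":-4.1,"tz":-6,"roll":-4.5},{"fingers":1,"tx":0,"ty":-5,"tz":-7.2,"roll":-5.4},{"fingers":1,"tx":0,"ty":-5.8,"tz":-8.4,"roll":-6.4},{"fingers":1,"tx":0,"ty":-6.6,"tz":-9.5,"roll":-7.36}]' 20
python3 -c "
from h import *
go(.470,.134,.2,5.5)"
```

```text
time: 1.1
tool_pos: [0.4506, -0.0988, 0.2516]
tool_rot: [-0.896, 1.571, -2.366]
contact_force: [0.1, -0.4, -0.2]
opening: 0.0917
t 1.10 units tx 1.29 ty 1.07 tz -5.74 jaw 5.8 roll 0.03 or other -17.97 q [-0.38  0.23  1.69 -0.    1.23 -0.48] pos [ 0.4506 -0.0988  0.2516] F [ 0.06 -0.44 -0.16] op 0.0917 downtilt [-0. -0. -1.]
```

```bash
python3 -m crank '[{"fingers":1,"tx":0,"ty":0.2,"tz":-1.1,"roll":0},{"fingers":1,"tx":0.1,"ty":0.4,"tz":-2.2,"roll":0},{"fingers":1,"tx":0.4,"ty":0.6,"tz":-3.3,"roll":0},{"fingers":1,"tx":0.7,"ty":0.8,"tz":-4.4,"roll":0},{"fingers":0.2,"tx":1,"ty":1,"tz":-5.3,"roll":0},{"fingers":0.2,"tx":1.29,"ty":1.07,"tz":-5.74,"roll":0.03},{"fingers":0.2,"tx":1.29,"ty":1.07,"tz":-5.74,"roll":0.03},{"fingers":0.2,"tx":1.29,"ty":1.07,"tz":-5.74,"roll":0.03}]' 20
python3 - <<'E'
from h import *
go(.470,.134,.114,5.5)
E
```

```text
time: 2.1
tool_pos: [0.4707, 0.1314, 0.2003]
tool_rot: [0.003, 1.57, -1.478]
contact_force: [0.8, 0.2, -1.1]
opening: 0.0575
t 2.10 units tx 2.16 ty -0.01 tz -0.07 jaw 5.2 roll -0.03 or other 17.97 q [ 0.12  0.33  1.7  -0.    1.11  0.03] pos [0.4707 0.1314 0.2003] F [ 0.77  0.24 -1.08] op 0.0575 downtilt [ 0. -0. -1.]
```

```bash
python3 -m crank '[{"fingers":0.2,"tx":0.7,"ty":0,"tz":-0.05,"roll":0},{"fingers":0.2,"tx":1.4,"ty":0,"tz":-0.05,"roll":0},{"fingers":0.2,"tx":1.9,"ty":0,"tz":-0.05,"roll":0},{"fingers":0.2,"tx":2.16,"ty":0,"tz":-0.05,"roll":0},{"fingers":-0.3,"tx":2.16,"ty":0,"tz":-0.05,"roll":0},{"fingers":-0.85,"tx":2.16,"ty":0,"tz":-0.05,"roll":0},{"fingers":-0.85,"tx":2.16,"ty":0,"tz":-0.05,"roll":0},{"fingers":-0.85,"tx":2.16,"ty":0,"tz":-0.05,"roll":0}]' 15
python3 -c "
from h import *
go(.470,.134,.114,60)"
```

```text
time: 3.1
tool_pos: [0.4707, 0.134, 0.1142]
tool_rot: [1.484, 1.57, 0.004]
contact_force: [-0.0, 0.1, -0.6]
opening: 0.0201
t 3.10 units tx 0.00 ty -0.02 tz -0.00 jaw 5.2 roll -5.48 or other 12.52 q [ 0.12  0.44  1.81 -0.    0.89  0.03] pos [0.4707 0.134  0.1142] F [-0.    0.11 -0.59] op 0.0201 downtilt [ 0.001  0.    -1.   ]
```

```bash
python3 -m crank '[{"fingers":-1,"tx":0,"ty":0,"tz":0,"roll":0},{"fingers":-1,"tx":0,"ty":0,"tz":0,"roll":0},{"fingers":-1,"tx":0,"ty":0,"tz":0,"roll":-0.6},{"fingers":-1,"tx":0,"ty":0,"tz":0,"roll":-1.5},{"fingers":-1,"tx":0,"ty":0,"tz":0,"roll":-2.4},{"fingers":-1,"tx":0,"ty":0,"tz":0,"roll":-3.3},{"fingers":-1,"tx":0,"ty":0,"tz":0,"roll":-4.2},{"fingers":-1,"tx":0,"ty":0,"tz":0,"roll":-4.9}]' 15
python3 -c "
from h import *
go(.470,.134,.114,60);print(observe()['torque'])"
python3 -m crank '[{"fingers":-1,"tx":0,"ty":0,"tz":0,"roll":0},{"fingers":-1,"tx":0,"ty":0,"tz":0,"roll":0},{"fingers":-1,"tx":0,"ty":0,"tz":0,"roll":-0.1},{"fingers":-1,"tx":0,"ty":0,"tz":0,"roll":-0.2},{"fingers":-1,"tx":0,"ty":0,"tz":0,"roll":-0.3},{"fingers":-1,"tx":0,"ty":0,"tz":0,"roll":-0.4},{"fingers":-1,"tx":0,"ty":0,"tz":0,"roll":-0.4},{"fingers":-1,"tx":0,"ty":0,"tz":0,"roll":-0.4}]'
python3 -c "
from h import *
go(.470,.134,.114,60);print(observe()['torque'])"
```

```text
time: 4.1
tool_pos: [0.4701, 0.1343, 0.1139]
tool_rot: [-3.106, 1.57, 2.556]
contact_force: [-2.6, 2.0, 4.3]
opening: 0.0139
t 4.10 units tx -0.00 ty -0.01 tz 0.00 jaw 54.4 roll -0.56 or other 17.44 q [ 0.12  0.44  1.81  0.    0.9  -0.83] pos [0.4701 0.1343 0.1139] F [-2.63  2.01  4.3 ] op 0.0139 downtilt [-0.  0. -1.]
[ 0.23999406  0.30312502 -0.04425254]
time: 5.1
tool_pos: [0.4701, 0.1343, 0.114]
tool_rot: [2.97, 1.57, 2.411]
contact_force: [-4.4, 0.9, 5.5]
opening: 0.0138
t 5.10 units tx -0.00 ty -0.01 tz 0.00 jaw 58.0 roll -0.20 or other 17.80 q [ 0.12  0.44  1.81  0.    0.9  -0.89] pos [0.4701 0.1343 0.114 ] F [-4.37  0.9   5.47] op 0.0138 downtilt [-0.  0. -1.]
[0.35530778 0.47191561 0.02041682]
```

```bash
python3 -m crank '[{"fingers":-1,"tx":0,"ty":0,"tz":0,"roll":-0.1},{"fingers":-1,"tx":0,"ty":0,"tz":0,"roll":-0.1},{"fingers":-1,"tx":0,"ty":0,"tz":0,"roll":-0.2},{"fingers":-1,"tx":0,"ty":0,"tz":0,"roll":-0.2},{"fingers":-1,"tx":0,"ty":0,"tz":0,"roll":-0.3},{"fingers":-1,"tx":0,"ty":0,"tz":0,"roll":-0.3},{"fingers":-1,"tx":0,"ty":0,"tz":0,"roll":-0.3},{"fingers":-1,"tx":0,"ty":0,"tz":0,"roll":-0.3}]'
python3 -c "
from h import *
go(.470,.134,.114,60);print(observe()['torque'],observe()['joint_efforts'])"
python3 -m crank '[{"fingers":-1,"tx":0,"ty":0,"tz":0,"roll":-0.1},{"fingers":-1,"tx":0,"ty":0,"tz":0,"roll":-0.1},{"fingers":-1,"tx":0,"ty":0,"tz":0,"roll":-0.2},{"fingers":-1,"tx":0,"ty":0,"tz":0,"roll":-0.2},{"fingers":-1,"tx":0,"ty":0,"tz":0,"roll":-0.3},{"fingers":-1,"tx":0,"ty":0,"tz":0,"roll":-0.3},{"fingers":-1,"tx":0,"ty":0,"tz":0,"roll":-0.3},{"fingers":-1,"tx":0,"ty":0,"tz":0,"roll":-0.3}]'
python3 -c "
from h import *
go(.470,.134,.114,60);print(observe()['torque'],observe()['joint_efforts'])"
```

```text
time: 6.1
tool_pos: [0.4702, 0.1343, 0.1139]
tool_rot: [2.661, 1.57, 2.154]
contact_force: [-3.3, 1.7, 4.4]
opening: 0.0142
t 6.10 units tx -0.00 ty -0.01 tz -0.00 jaw 60.9 roll 0.09 or other -17.91 q [ 0.12  0.44  1.81  0.    0.9  -0.94] pos [0.4702 0.1343 0.1139] F [-3.3   1.69  4.41] op 0.0142 downtilt [-0.     0.001 -1.   ]
[ 0.34348048  0.39579273 -0.30558001] [ -0.86286971 -40.22220969 -19.05129075  -0.66724017  -0.88492529
  -0.31954939]
time: 7.1
tool_pos: [0.4705, 0.1341, 0.1139]
tool_rot: [1.392, 1.57, 0.939]
contact_force: [-2.5, 1.3, 5.6]
opening: 0.0146
t 7.10 units tx -0.00 ty -0.01 tz -0.01 jaw 64.1 roll 0.41 or other -17.59 q [ 0.12  0.44  1.81  0.    0.89 -1.  ] pos [0.4705 0.1341 0.1139] F [-2.5   1.34  5.59] op 0.0146 downtilt [ 0.  0. -1.]
[ 0.3368197   0.36026484 -0.39502391] [ -0.62034907 -40.07509947 -18.75545382  -0.68484854  -0.76601967
  -0.40451176]
```

Torque jumped to −0.3, then −0.4 N m, at about 59–61° and the jaws began to yield, so the knob is on its stop. Next: open, lift, and check while heading for the bottle.

```bash
python3 -m crank '[{"fingers":-0.4,"tx":0,"ty":0,"tz":0,"roll":0},{"fingers":0.2,"tx":0,"ty":0,"tz":0,"roll":0},{"fingers":0.2,"tx":0,"ty":0,"tz":0,"roll":0},{"fingers":0.2,"tx":-0.5,"ty":0,"tz":0,"roll":0},{"fingers":0.2,"tx":-1.2,"ty":0,"tz":0,"roll":0},{"fingers":0.2,"tx":-2.2,"ty":0,"tz":0,"roll":0.3},{"fingers":1,"tx":-3,"ty":0,"tz":0,"roll":1.2},{"fingers":1,"tx":-3.2,"ty":0,"tz":0,"roll":2.2}]'
python3 -c "
from h import *
go(.466,-.084,.22,14)"
```

```text
time: 8.1
tool_pos: [0.4714, 0.1341, 0.2439]
tool_rot: [0.909, 1.567, 0.069]
contact_force: [1.0, -0.1, -0.7]
opening: 0.0705
t 8.10 units tx 0.60 ty -3.74 tz 3.97 jaw 41.9 roll 2.79 or other -15.21 q [ 0.12  0.28  1.63 -0.    1.22 -0.61] pos [0.4714 0.1341 0.2439] F [ 0.99 -0.13 -0.72] op 0.0705 downtilt [ 0.004  0.    -1.   ]
```

```bash
python3 -m crank '[{"fingers":1,"tx":0,"ty":-0.7,"tz":0.75,"roll":0.5},{"fingers":1,"tx":0,"ty":-1.4,"tz":1.5,"roll":1},{"fingers":1,"tx":0.1,"ty":-2.1,"tz":2.25,"roll":1.6},{"fingers":1,"tx":0.3,"ty":-2.8,"tz":3,"roll":2.2},{"fingers":1,"tx":0.5,"ty":-3.4,"tz":3.6,"roll":2.79},{"fingers":1,"tx":0.6,"ty":-3.74,"tz":3.97,"roll":2.79},{"fingers":1,"tx":0.6,"ty":-3.74,"tz":3.97,"roll":2.79},{"fingers":1,"tx":0.6,"ty":-3.74,"tz":3.97,"roll":2.79}]'
python3 - <<'E'
from h import *
p,d=snap('top','t1');C=cloud('top',d);Z=C[...,2]
s=np.zeros_like(Z,bool); s[165:240,160:210]=1
q=C[s&(Z>.106)&(Z<.13)]; print('knob',len(q),cv2.minAreaRect(q[:,:2].astype(np.float32)) if len(q)>4 else '')
cv2.imwrite('pics/c2.png',cv2.resize(p[165:255,105:360,::-1],None,fx=3.1,fy=3.1,interpolation=cv2.INTER_CUBIC))
go(.466,-.084,.070,14)
E
```

```text
time: 9.1
tool_pos: [0.4662, -0.0836, 0.2178]
tool_rot: [2.421, 1.571, 1.099]
contact_force: [0.6, 0.6, -0.1]
opening: 0.0917
knob 82 ((0.4707815647125244, 0.13368235528469086), (0.014127904549241066, 0.04171731695532799), 57.9940299987793)
t 9.15 units tx 3.70 ty -0.01 tz 0.01 jaw 14.3 roll 0.03 or other -17.97 q [-0.34  0.28  1.71  0.    1.15 -0.59] pos [ 0.4663 -0.0834  0.2179] F [-0.12  0.41 -0.18] op 0.0919 downtilt [ 0.  0. -1.]
```

View pics/c2.png

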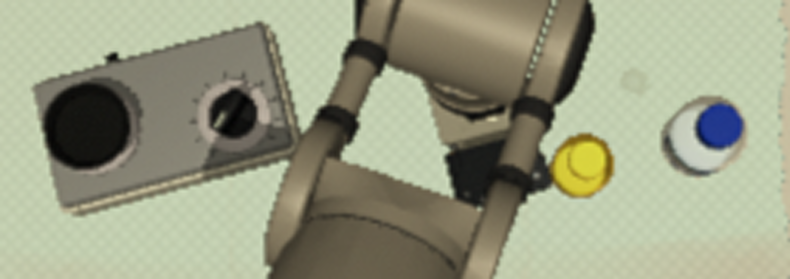

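The knob bar is now at −32°, against an expected −30 to −31° at minimum; both agree within noise, and the stop torque supports it. The crop shows the pointer at crop pixel (232,110), and the yellow and white bottles unmoved. Now the bottle grasp.

```bash
python3 -m crank '[{"fingers":1,"tx":0.8,"ty":0,"tz":0,"roll":0},{"fingers":1,"tx":1.7,"ty":0,"tz":0,"roll":0},{"fingers":1,"tx":2.5,"ty":0,"tz":0,"roll":0},{"fingers":1,"tx":3.2,"ty":0,"tz":0,"roll":0},{"fingers":1,"tx":3.7,"ty":0,"tz":0,"roll":0},{"fingers":0.5,"tx":3.7,"ty":0,"tz":0,"roll":0},{"fingers":0,"tx":3.7,"ty":0,"tz":0,"roll":0},{"fingers":-0.5,"tx":3.7,"ty":0,"tz":0,"roll":0}]' 30
python3 -m crank '[{"fingers":-0.5,"tx":0,"ty":0,"tz":0,"roll":0},{"fingers":-0.5,"tx":0,"ty":0,"tz":0,"roll":0},{"fingers":-0.5,"tx":0,"ty":0,"tz":0,"roll":0},{"fingers":-0.5,"tx":0,"ty":0,"tz":0,"roll":0},{"fingers":-0.5,"tx":-0.2,"ty":0,"tz":0,"roll":0},{"fingers":-0.5,"tx":-0.4,"ty":0,"tz":0,"roll":0},{"fingers":-0.5,"tx":-0.6,"ty":0,"tz":0,"roll":0},{"fingers":-0.5,"tx":-0.6,"ty":0,"tz":0,"roll":0}]'
python3 -c "
from h import *
go(.466,-.084,.070,14)"
```

```text
time: 10.15
tool_pos: [0.4669, -0.0841, 0.0707]
tool_rot: [0.957, 1.569, -0.364]
contact_force: [0.5, 0.2, -0.4]
opening: 0.0662
time: 11.15
tool_pos: [0.4666, -0.0843, 0.0945]
tool_rot: [0.931, 1.569, -0.391]
contact_force: [0.3, 0.1, -0.9]
opening: 0.0545
t 11.15 units tx 0.61 ty -0.01 tz -0.01 jaw 14.3 roll 0.03 or other -17.97 q [-0.34  0.45  1.87 -0.    0.82 -0.59] pos [ 0.4666 -0.0843  0.0945] F [ 0.27  0.15 -0.86] op 0.0545 downtilt [ 0.002 -0.001 -1.   ]
```

```bash
python3 -m crank '[{"fingers":-0.5,"tx":-0.7,"ty":0,"tz":0,"roll":0},{"fingers":-0.5,"tx":-1.5,"ty":0,"tz":0,"roll":0},{"fingers":-0.5,"tx":-2.3,"ty":0,"tz":0,"roll":0},{"fingers":-0.5,"tx":-3,"ty":0,"tz":0,"roll":0},{"fingers":-0.5,"tx":-3.5,"ty":0,"tz":0,"roll":0},{"fingers":-0.5,"tx":-3.5,"ty":0,"tz":0,"roll":0},{"fingers":-0.5,"tx":-3.5,"ty":0,"tz":0,"roll":0},{"fingers":-0.5,"tx":-3.5,"ty":0,"tz":0,"roll":0}]' 45
python3 - <<'E'
from h import *
go(.459,.260,.235)
p,d=snap('side','s1'); cv2.imwrite('pics/s1b.png',cv2.resize(p[:,:,::-1],None,fx=1.5,fy=1.5))
E
```

```text
time: 12.15
tool_pos: [0.4656, -0.084, 0.2326]
tool_rot: [-2.127, 1.569, 2.835]
contact_force: [0.8, -0.6, -1.3]
opening: 0.0545
t 12.15 units tx -0.05 ty 1.96 tz -8.37 jaw 14.3 q [-0.34  0.27  1.69 -0.    1.19 -0.59] pos [ 0.4656 -0.084   0.2326] F [ 0.84 -0.59 -1.28] op 0.0545 downtilt [-0.002  0.001 -1.   ]
```

View pics/s1b.png

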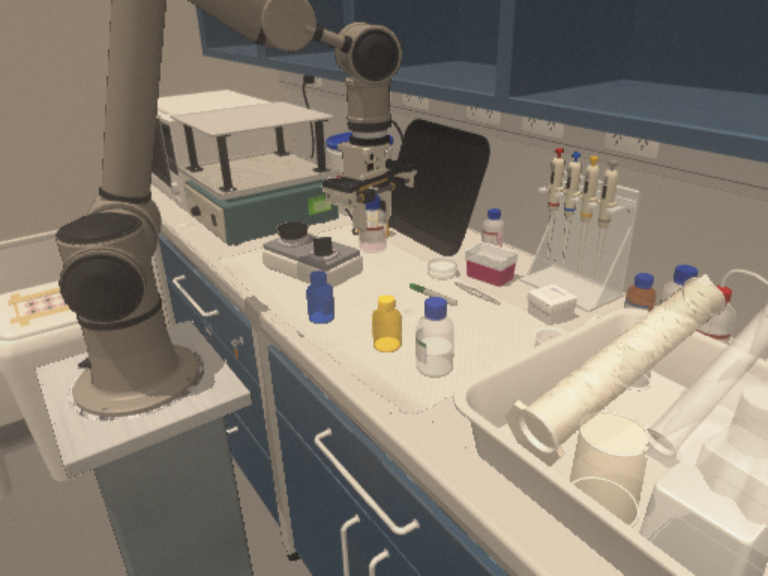

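The picture shows the small bottle hanging upright in the jaws at (373,235), with the cup and knob clear at (293,230) and (322,243). Next I carry it over the cup.

```bash
python3 -m crank '[{"fingers":-0.5,"tx":0,"ty":0.15,"tz":-0.7,"roll":0},{"fingers":-0.5,"tx":0,"ty":0.4,"tz":-1.7,"roll":0},{"fingers":-0.5,"tx":0,"ty":0.7,"tz":-2.9,"roll":0},{"fingers":-0.5,"tx":0,"ty":1,"tz":-4.1,"roll":0},{"fingers":-0.5,"tx":0,"ty":1.3,"tz":-5.3,"roll":0},{"fingers":-0.5,"tx":0,"ty":1.5,"tz":-6.5,"roll":0},{"fingers":-0.5,"tx":0,"ty":1.75,"tz":-7.5,"roll":0},{"fingers":-0.5,"tx":0,"ty":1.96,"tz":-8.37,"roll":0}]'
python3 -c "
from h import *
go(.459,.260,.19)"
```

```text
time: 13.2
tool_pos: [0.4592, 0.2613, 0.233]
tool_rot: [-1.351, 1.57, -2.671]
contact_force: [-0.2, -0.0, -0.7]
opening: 0.0547
t 13.20 units tx 1.07 ty -0.01 tz 0.03 jaw 14.3 q [ 0.37  0.36  1.54 -0.    1.23  0.12] pos [0.4592 0.2613 0.233 ] F [-0.17 -0.01 -0.66] op 0.0547 downtilt [-0.001 -0.    -1.   ]
```

```bash
python3 -m crank '[{"fingers":-0.5,"tx":0.3,"ty":0,"tz":0.03,"roll":0},{"fingers":-0.5,"tx":0.7,"ty":0,"tz":0.03,"roll":0},{"fingers":-0.5,"tx":1.0,"ty":0,"tz":0.03,"roll":0},{"fingers":-0.5,"tx":1.15,"ty":0,"tz":0.03,"roll":0},{"fingers":-0.5,"tx":1.15,"ty":0,"tz":0.03,"roll":0},{"fingers":-0.5,"tx":1.15,"ty":0,"tz":0.03,"roll":0},{"fingers":-0.5,"tx":1.15,"ty":0,"tz":0.03,"roll":0},{"fingers":-0.5,"tx":1.15,"ty":0,"tz":0.03,"roll":0}]'
python3 - <<'E'
from h import *
go(.459,.260,.163)
p,d=snap('side','s2'); cv2.imwrite('pics/s2c.png',cv2.resize(p[100:190,150:260,::-1],None,fx=6,fy=6,interpolation=cv2.INTER_CUBIC))
C=cloud('side',d)
f,cx,cy,T=K('side'); lat=T[:3,0]*[1,1,0]
# where would the cup rim circle and bottle base circle centres project
for n,c in dict(rim=(.459,.260,.106),base=(.459,.260,.115),mid=(.459,.260,.15)).items():
    q=T[:3,:3].T@(np.array(c)-T[:3,3]); print(n,q[0]/q[2]*f+cx,q[1]/q[2]*f+cy,'px/mm',f/q[2]/1000)
E
```

```text
time: 14.2
tool_pos: [0.46, 0.2585, 0.188]
tool_rot: [1.495, 1.57, 0.174]
contact_force: [-0.8, -1.0, -1.5]
opening: 0.0544
t 14.20 units tx 0.63 ty -0.02 tz -0.04 jaw 14.3 q [ 0.37  0.41  1.61 -0.    1.12  0.12] pos [0.46   0.2585 0.188 ] F [-0.84 -0.95 -1.52] op 0.0544 downtilt [ 0.001  0.    -1.   ]
rim 195.1246304913363 151.08631701317188 px/mm 0.2714307689702776
base 194.8968046093562 148.7894262118346 px/mm 0.2721826614320644
mid 193.99868566892405 139.73478713897725 px/mm 0.2751467182601549
```

View pics/s2c.png

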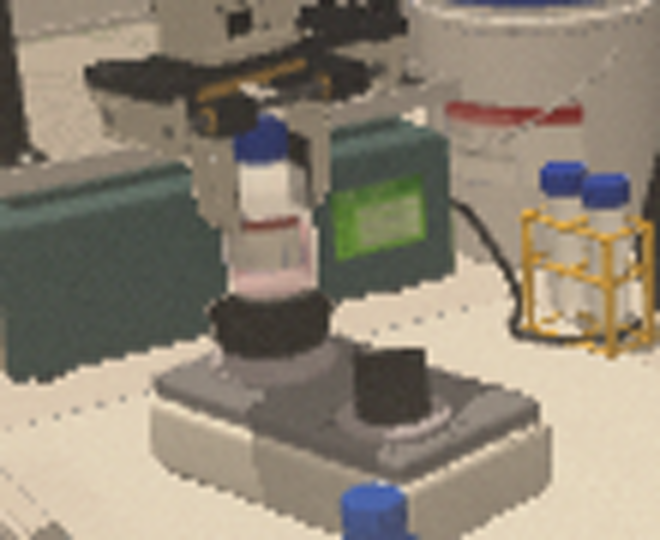

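The bottle base spans crop columns 228–315 (centre 271) and the cup 209–330 (centre 269.5). It is centred to about 1 mm and the gap is 4 mm. I'll lower it into the cup slowly.

```bash
python3 -m crank '[{"fingers":-0.5,"tx":0.05,"ty":-0.02,"tz":-0.03,"roll":0},{"fingers":-0.5,"tx":0.15,"ty":-0.02,"tz":-0.03,"roll":0},{"fingers":-0.5,"tx":0.3,"ty":-0.02,"tz":-0.03,"roll":0},{"fingers":-0.5,"tx":0.42,"ty":-0.02,"tz":-0.03,"roll":0},{"fingers":-0.5,"tx":0.52,"ty":-0.02,"tz":-0.03,"roll":0},{"fingers":-0.5,"tx":0.6,"ty":-0.02,"tz":-0.03,"roll":0},{"fingers":-0.5,"tx":0.6,"ty":-0.02,"tz":-0.03,"roll":0},{"fingers":-0.5,"tx":0.6,"ty":-0.02,"tz":-0.03,"roll":0}]' 50
python3 -c "
from h import *
go(.459,.260,.153)"
python3 -m crank '[{"fingers":-0.5,"tx":0.02,"ty":0,"tz":0,"roll":0},{"fingers":-0.5,"tx":0.05,"ty":0,"tz":0,"roll":0},{"fingers":-0.5,"tx":0.08,"ty":0,"tz":0,"roll":0},{"fingers":-0.5,"tx":0.12,"ty":0,"tz":0,"roll":0},{"fingers":-0.5,"tx":0.15,"ty":0,"tz":0,"roll":0},{"fingers":-0.5,"tx":0.15,"ty":0,"tz":0,"roll":0},{"fingers":-0.5,"tx":0.15,"ty":0,"tz":0,"roll":0},{"fingers":-0.5,"tx":0.15,"ty":0,"tz":0,"roll":0}]'
python3 -c "
from h import *
go(.459,.260,.153)"
```

```text
time: 15.25
tool_pos: [0.4589, 0.2595, 0.1638]
tool_rot: [1.445, 1.571, 0.123]
contact_force: [-0.6, -0.8, -1.2]
opening: 0.0545
t 15.25 units tx 0.27 ty 0.01 tz -0.01 jaw 14.3 q [ 0.37  0.43  1.65 -0.    1.06  0.12] pos [0.4589 0.2595 0.1638] F [-0.64 -0.76 -1.16] op 0.0545 downtilt [ 0.  0. -1.]
time: 16.25
tool_pos: [0.4589, 0.2595, 0.1578]
tool_rot: [1.64, 1.57, 0.318]
contact_force: [-0.2, 0.4, 4.8]
opening: 0.0543
t 16.25 units tx 0.12 ty 0.00 tz -0.01 jaw 14.3 q [ 0.37  0.44  1.65 -0.    1.05  0.12] pos [0.4589 0.2595 0.1578] F [-0.15  0.4   4.78] op 0.0543 downtilt [ 0.  0. -1.]
```

```bash
python3 -m crank '[{"fingers":-0.5,"tx":0.02,"ty":0,"tz":0,"roll":0},{"fingers":-0.5,"tx":0.04,"ty":0,"tz":0,"roll":0},{"fingers":-0.5,"tx":0.06,"ty":0,"tz":0,"roll":0},{"fingers":-0.5,"tx":0.08,"ty":0,"tz":0,"roll":0},{"fingers":-0.5,"tx":0.1,"ty":0,"tz":0,"roll":0},{"fingers":-0.5,"tx":0.1,"ty":0,"tz":0,"roll":0},{"fingers":-0.5,"tx":0.1,"ty":0,"tz":0,"roll":0},{"fingers":-0.5,"tx":0.1,"ty":0,"tz":0,"roll":0}]'
python3 -m crank '[{"fingers":-0.5,"tx":0.01,"ty":0,"tz":0,"roll":0},{"fingers":-0.5,"tx":0.01,"ty":0,"tz":0,"roll":0},{"fingers":-0.5,"tx":0.02,"ty":0,"tz":0,"roll":0},{"fingers":-0.5,"tx":0.02,"ty":0,"tz":0,"roll":0},{"fingers":-0.5,"tx":0.03,"ty":0,"tz":0,"roll":0},{"fingers":-0.5,"tx":0.03,"ty":0,"tz":0,"roll":0},{"fingers":-0.5,"tx":0.03,"ty":0,"tz":0,"roll":0},{"fingers":-0.5,"tx":0.03,"ty":0,"tz":0,"roll":0}]'
```

```text
time: 17.25
tool_pos: [0.459, 0.2595, 0.154]
tool_rot: [1.553, 1.57, 0.231]
contact_force: [-1.5, -1.1, 7.6]
opening: 0.0543
time: 18.25
tool_pos: [0.4589, 0.2595, 0.1529]
tool_rot: [1.574, 1.57, 0.252]
contact_force: [-1.0, 1.1, 8.1]
opening: 0.0539
```

```bash
python3 -m crank '[{"fingers":-0.5,"tx":0.01,"ty":0,"tz":0,"roll":0},{"fingers":-0.5,"tx":0.01,"ty":0,"tz":0,"roll":0},{"fingers":-0.5,"tx":0.02,"ty":0,"tz":0,"roll":0},{"fingers":-0.5,"tx":0.02,"ty":0,"tz":0,"roll":0},{"fingers":-0.5,"tx":0.02,"ty":0,"tz":0,"roll":0},{"fingers":-0.5,"tx":0.02,"ty":0,"tz":0,"roll":0},{"fingers":-0.5,"tx":0.02,"ty":0,"tz":0,"roll":0},{"fingers":-0.5,"tx":0.02,"ty":0,"tz":0,"roll":0}]'
python3 -m crank '[{"fingers":-0.5,"tx":0.01,"ty":0,"tz":0,"roll":0},{"fingers":-0.5,"tx":0.01,"ty":0,"tz":0,"roll":0},{"fingers":-0.5,"tx":0.02,"ty":0,"tz":0,"roll":0},{"fingers":-0.5,"tx":0.02,"ty":0,"tz":0,"roll":0},{"fingers":-0.5,"tx":0.02,"ty":0,"tz":0,"roll":0},{"fingers":-0.5,"tx":0.02,"ty":0,"tz":0,"roll":0},{"fingers":-0.5,"tx":0.02,"ty":0,"tz":0,"roll":0},{"fingers":-0.5,"tx":0.02,"ty":0,"tz":0,"roll":0}]'
```

```text
time: 19.25
tool_pos: [0.4589, 0.2595, 0.1523]
tool_rot: [1.638, 1.57, 0.316]
contact_force: [-2.2, -0.7, 9.5]
opening: 0.0545
time: 20.25
tool_pos: [0.459, 0.2595, 0.1523]
tool_rot: [1.588, 1.57, 0.267]
contact_force: [-3.5, -1.1, 16.2]
opening: 0.0544
```

At z = 0.1523 the force jumped from 9.5 to 16.2 N with no further travel, so the cup is on its stop. Last check before handing in.

```bash
python3 - <<'E'
from h import *
p,d=snap('side','s3'); t,dt=snap('top','t3'); go(.459,.26,.1523)
C=cloud('top',dt);Z=C[...,2]
s=np.zeros_like(Z,bool); s[165:240,160:210]=1
q=C[s&(Z>.106)&(Z<.13)&(np.hypot(C[...,0]-.4705,C[...,1]-.134)<.025)]; print('knob',len(q),cv2.minAreaRect(q[:,:2].astype(np.float32)) if len(q)>4 else '')
cv2.imwrite('pics/fin.png',np.hstack([cv2.resize(p[100:190,150:260,::-1],(396,324),interpolation=cv2.INTER_CUBIC),cv2.resize(t[90:270,80:400,::-1],(400,324))[:, :]]))
E
```

```text
t 20.35 units tx -0.00 ty 0.00 tz -0.01 jaw 14.3 q [ 0.37  0.45  1.66 -0.    1.03  0.12] pos [0.459  0.2595 0.1523] F [-4.29 -1.45 16.07] op 0.0541 downtilt [ 0.001  0.    -1.   ]
knob 84 ((0.4708966910839081, 0.13404695689678192), (0.014801541343331337, 0.04163685441017151), 60.38167953491211)
```

View pics/fin.png

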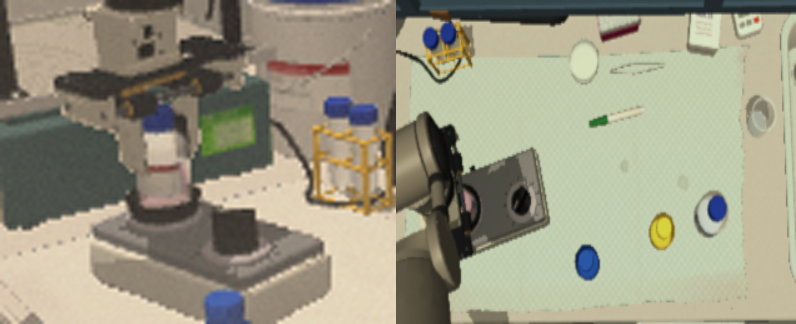

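The picture shows the bottle upright in the lowered cup at (163,190). The knob bar reads −29.6°, against about −30° expected at minimum. The large bottle (711,212), yellow, blue, marker (615,117) and beaker (760,115) are all where they were.

```bash
python3 -c "
from cell import *
print(hand_in())"
```

```text
the job is handed in; nothing more can be done
None
```

I turned the knob anticlockwise to its minimum stop. I then stood the small bottle (pink body, blue cap) in the cup, pressed the cup down onto its hard stop, and handed the job in while still gripping and pressing. It took about 20 s of the 64 s allowed.

- **Knob:** the twisting torque rose sharply to about 0.4 N m at the stop. The camera read the bar at −32° right after release and −29.6° at the end. About −30° was expected at minimum, so the two readings differ by 2.4°, which I put down to measurement noise.
- **Cup:** the push rose from 9.5 to 16 N while the tool height stayed at 152.3 mm, so the cup is on its stop. That sits inside the 10–25 N band. A sideways force of about 4.5 N was also present at the end, and I left it.
- **Bottle:** it stands upright in the cup, with the jaws 54 mm apart on its 56 mm body.
- **Other objects:** the large bottle, beaker, marker and the blue and yellow look-alikes appear unmoved in the last picture.

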